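# Pack the alterations kit

### The job

From the things lying between you and the plywood caddy, pack the alterations kit into it, each thing in its own block: the small thread spool upright in the small deep round well, the tape measure flat in the wide shallow round dish, the smaller card box flat in the oblong well, and the hand stamp standing in the middle of the square cork-lined recess. The larger card box and the big thread cone do not belong to the kit: leave them standing where they are.

Things in the scene. Friction and masses are not known exactly. Their poses are not given: they have to be found in the camera images.
- spool_center (a point): Small upright sewing-thread spool, beige with white end discs, 30 mm in diameter, 55 mm tall, 30 g. The point is its centre, half-way up (27.5 mm above its foot); z is its axis.
- tape_center (a point): Round tailor's tape measure lying flat, a full yellow disc 52 mm in diameter, 15 mm high, 50 g, with the thin end of the tape sticking out of its -y side by about 3 mm. The point is the centre of the disc, 7.5 mm above its underside; z is up.
- small_box_center (a point): The smaller (yellow) of the two closed card boxes in front of the caddy: 40 mm (x) by 62 mm (y) by 28 mm high, 110 g. The point is its centre, 14 mm above its underside; y is its long direction.
- stamp_center (a point): Wooden hand stamp standing on its foot, 74 mm tall, 60 g: foot 24 mm (x) by 56 mm (y) and 20 mm high, above it a neck 20 mm thick and a round knob 26 mm thick from 36 to 74 mm height, by which it is held. The point is half-way up on the knob's axis, 37 mm above the foot's underside; y is the foot's long direction.
- spool_well_floor (a point): Grey square block 90x90x24 mm, one of four side by side along y (92 mm apart, any order) in a fixed plywood tray (caddy) 382 mm long; block tops 28 mm, tray rim 24 mm above the counter. It has a small deep round well, 52 mm in diameter and 18 mm deep: the spool's place. Point: centre of the recess floor, 10 mm above the counter; z up, y along the caddy.
- tape_dish_floor (a point): Grey square block 90x90x24 mm, one of four side by side along y (92 mm apart, any order) in a fixed plywood tray (caddy) 382 mm long; block tops 28 mm, tray rim 24 mm above the counter. It has a wide shallow round dish, 76 mm in diameter and 5 mm deep: the tape measure's place. Point: centre of the recess floor, 23 mm above the counter; z up, y along the caddy.
- box_well_floor (a point): Grey square block 90x90x24 mm, one of four side by side along y (92 mm apart, any order) in a fixed plywood tray (caddy) 382 mm long; block tops 28 mm, tray rim 24 mm above the counter. It has an oblong well, 58 mm (x) by 80 mm (y) and 12 mm deep: the small box's place, with the long sides parallel. Point: centre of the recess floor, 16 mm above the counter; z up, y along the caddy.
- stamp_pad_floor (a point): Grey square block 90x90x24 mm, one of four side by side along y (92 mm apart, any order) in a fixed plywood tray (caddy) 382 mm long; block tops 28 mm, tray rim 24 mm above the counter. It has a square cork-lined recess, 80 by 80 mm and 4 mm deep: the stamp's place, in the middle. Point: centre of the recess floor, 24 mm above the counter; z up, y along the caddy.
- big_box_center (a point): Does not belong: the larger (pale blue) closed card box, 60 mm (x) by 85 mm (y) by 45 mm high, 300 g. The point is its centre, 22.5 mm above its underside.
- cone_center (a point): Does not belong: large machine-thread cone, grey thread on a white core, 62 mm in diameter at the foot, tapering to 38 mm, 93 mm tall, 250 g. The point is on its axis half-way up, 46 mm above its foot.
Things that resemble listed ones, but are neither listed nor needed, are in the scene too. Of the things shaped like the part that bears cone_center, the grey one is meant.

How it is judged:
At the end, for the whole second after the job is handed in: All four at rest on the floors of their own recesses (3 mm), level or upright within 0.12 rad, centred within 14 mm (spool), 15 mm (tape measure, stamp), 16 mm (small box, long sides parallel within 0.4 rad); big box and cone upright within 30 mm of where they were (horizontal distance between spool_center and spool_well_floor below 0.014 m and z of spool_center in the frame of spool_well_floor between 0.0245 and 0.03 m and angle between each of spool_center, tape_center, small_box_center, stamp_center, big_box_center, cone_center's own z axis and vertical below 0.12 rad and linear speed of each of spool, tape, small_box, stamp below 0.02 m/s and horizontal distance between tape_center and tape_dish_floor below 0.015 m and z of tape_center in the frame of tape_dish_floor between 0.0045 and 0.01 m and horizontal distance between small_box_center and box_well_floor below 0.016 m and z of small_box_center in the frame of box_well_floor between 0.011 and 0.0165 m and horizontal distance between stamp_center and stamp_pad_floor below 0.015 m and z of stamp_center in the frame of stamp_pad_floor between 0.034 and 0.0395 m and angle between the y axis of small_box_center and the y axis of box_well_floor, either way round below 0.4 rad and distance of each of big_box_center, cone_center from where it was at the start of the episode below 0.03 m); the robot touches nothing.
It fails at once if the big box, which does not belong, is shifted by more than 30 mm or knocked over (distance of big_box_center from where it was at the start of the episode above 0.03 m or angle between big_box_center's own z axis and vertical above 0.3 rad).
It fails at once if the thread cone, which does not belong, is shifted by more than 30 mm or knocked over (distance of cone_center from where it was at the start of the episode above 0.03 m or angle between cone_center's own z axis and vertical above 0.3 rad).
It also fails if it takes over 109 s, if anything falls off the work surface, if the arm or the gripper's body presses on something with over 40 N, if the wrist force passes 120 N, or if a joint passes its speed limit or range.

### The arm

A 6-joint arm with a two-finger parallel gripper is mounted at the origin on a cart in front of the work surface, level with it; the furniture and walls round the work are solid. World frame = base frame: x ahead of the robot, y to its left, z up, the work surface at z = 0. Lengths are in m, angles in rad, forces in N, time in s.
With the tool pointing down it reaches from about 0.325 to 0.9 m from the base axis. Payload 3.5 kg.
Tool frame: the origin (TCP) lies between the finger pads; the fingertips stand 11 mm ahead of it and the grasp point (between the pads) lies 8 mm behind it; x points along the fingers, y is the direction in which the jaws open and shut, and the axes are right-handed (so a half turn about x gives the same grasp; the last joint's range is limited). The gripper opens to 85 mm and grips with 20 to 120 N. Pads are 22 mm wide; open, the fingers measure 114 mm over their backs; the gripper's body (76 mm by 85 mm) begins 54 mm behind the grasp point. The pads swing forward as they close: fully open they stand 13 mm farther back than shut.
Start: joints at [-1.293, 0.276, -0.026, 1.268, 0, 1.467], TCP at [0.232, -0.58, 0.242] pointing down, gripper open.
Joint ranges: [-3.12, 3.12], [-0.85, 1.88], [-1.08, 1.24], [-1.95, 2.15], [-1.57, 1.53], [-3.14, 3.14]. Speed limits (rad/s): [2.57, 2.57, 3.14, 3.14, 3.14, 3.14].

### API

Orientations are given as a 3x3 rotation matrix whose columns are the frame's x, y, z axes.
In Python, from cell import r gives the robot as it stands. The module is installed in compiled form; this text tells all that it offers.
- The arm moves only by the tool apply_moves, never from a script. Its argument "motion" is a list of rows, each a list of 7 numbers: the shift along the tool's x, y, z in m, then the turn, a rotation vector about the tool's x, y, z in rad, then the closure, from 0 (fully open) to 1 (shut). A call has 1 to 10 rows; each row is the pose to reach, as a shift and turn from the pose commanded when the call began, along the tool's axes at that moment; what a row does not reach only later rows make up. A row lasts 1/10 s, in which the tool goes at most 50 mm and 8.59 degrees, less where a joint would pass 70% of its speed; a pose out of reach is approached as far as the arm can. A call with a gripper value outside its range is refused whole. The fingers move at their own pace and stop on an object; "force" is the grip in N (left out, the last holds). Time passes only in rows, so rows that repeat a pose let the fingers close. It gives the time, the measured TCP pose, the force and the opening at its end, in the units of the state.
- r.get_obs(): the state, without advancing time (a new reading comes with each control period).
- r.grab_frame(name): name is "scene" or "top" or "wrist"; returns a dict with "image" (400x640x3 uint8, red, green, blue), "camera_matrix" (3x3 intrinsics, pixels), "k1" (the pictures are not rectified: a ray, as slopes to the right and down, at radius r is drawn at 1 + k1 r^2 times it, then the intrinsics apply), "position" and "attitude" of the camera in the world; the wrist camera has in their place "T_tool_cam" (4x4, takes a point from camera to tool coordinates, whose origin is the TCP and whose axes are the tool frame's). Camera axes: x right, y down, z forward; pixel columns grow to the right and rows downward; lengths in m; the calibration is good to about 2 mm. A picture is of the moment at which its call begins: read the wrist's pose just before it. There is no depth.
- r.close_job(): hands the job in, once; it reports no verdict.
Trained networks look in a picture, given as the dict that the camera call returned (one of the last four; its "shot" number tells which), for a name from the list of things; names that differ only in an ending like _2 or _b are one class to them, and where a whole thing is asked for, a point or a joint stands for the part that bears it (a point fixed in the world has none). Each returns a list of dicts, best first, with "conf" (0 to 1); they miss things now and then, are a little off and sometimes report something else, mostly with a low value. They report only what shows in the picture. A call takes as long as a camera call. They do not tell look-alikes from the thing itself.
- r.search_frame(picture, name): "rect" ([left, top, right, bottom] in pixels, round what is visible of it).
- r.silhouettes(picture, name): "region" (400x640 bool, what is visible of it) and "rect" ([left, top, right, bottom] in pixels, round what is visible of it).
- r.place_of(picture, name): "xy" ([column, row] in pixels: a listed point, or the origin of a listed thing).
The state is a dict: "clock": time; "joint_positions": joint angles; "qd": joint speeds; "joint_torque": joint torques, N m; "tcp_pos": TCP position; "ee_rot": TCP orientation; "wrist_force": force on the tool from outside, world axes, zero at the start; "torque": the same for the moment, N m; "opening": opening from 0.0 (shut) to 1.0 (fully open).
Only numpy, scipy, OpenCV 4.12 (cv2) and the standard library are available. Lean on these libraries where they do the work, as an engineer would, in place of code of your own. Each camera call takes 0.05 s, during which the arm holds its last target. There are 200 camera calls.

## Working session

There is one attempt and no reset: what is moved stays moved. The work goes in short steps, Python scripts to look and compute and a tool call to move; the robot and the scene stay as the last step left them, time stands still between calls to the robot, and variables do not carry over. Pictures are saved under pics/ and viewed, about 12 in all and at most 16, crops included, and the job is handed in when it is done.

Besides the shell and the picture viewer there is one more tool, called after ">>>" as a command line: name --pt "numbers of a row" for each row, then --argument value for the rest. apply_moves: Moves the arm, as the interface text tells. Its arguments: {"type":"object","properties":{"motion":{"type":"array","items":{"type":"array","items":{"type":"number"}}},"force":{"type":"number"}},"required":["motion"]}

```bash
mkdir -p pics; cat > h.py <<'E'
import numpy as np, cv2
from cell import r
def shot(cam,name=None):
    o=r.get_obs(); f=r.grab_frame(cam)
    if cam=="wrist":
        T=np.eye(4);T[:3,:3]=np.array(o["ee_rot"]).reshape(3,3);T[:3,3]=o["tcp_pos"]
        f["W"]=T@np.array(f["T_tool_cam"])
    else:
        A=np.array(f["attitude"]);W=np.eye(4);W[:3,:3]=A;W[:3,3]=f["position"];f["W"]=W
    if name: cv2.imwrite(f"pics/{name}.png",cv2.cvtColor(f["image"],cv2.COLOR_RGB2BGR))
    return f
def ray(f,px):
    K=np.array(f["camera_matrix"],float);k=f["k1"]
    d=np.array([(px[0]-K[0,2])/K[0,0],(px[1]-K[1,2])/K[1,1]]);u=d.copy()
    for _ in range(20): u=d/(1+k*(u@u))
    return f["W"][:3,3],f["W"][:3,:3]@np.array([u[0],u[1],1])
def atz(f,px,z):
    o,d=ray(f,px);return o+d*(z-o[2])/d[2]
def proj(f,P):
    K=np.array(f["camera_matrix"],float);p=np.linalg.inv(f["W"])@np.append(P,1);u=p[:2]/p[2];u=u*(1+f["k1"]*(u@u))
    return np.array([K[0,0]*u[0]+K[0,2],K[1,1]*u[1]+K[1,2]])
Z=dict(spool_center=.0275,tape_center=.0075,small_box_center=.014,stamp_center=.037,spool_well_floor=.010,tape_dish_floor=.023,box_well_floor=.016,stamp_pad_floor=.024,big_box_center=.0225,cone_center=.046)
E
python3 - <<'E'
from h import *
np.set_printoptions(precision=4,suppress=True)
o=r.get_obs();print(o)
for c in("top","scene"):
    f=shot(c,c+"0");print(c,f["camera_matrix"],f["k1"],f["W"])
    for n,z in Z.items():
        for d in r.place_of(f,n)[:4]: print(n,np.array(d["xy"]),round(d["conf"],2),atz(f,d["xy"],z)[:2])
E
```

```text
{'clock': 0.0, 'joint_positions': array([-1.2934,  0.2771, -0.0279,  1.268 ,  0.    ,  1.4673]), 'qd': array([-0.0008, -0.0004,  0.002 ,  0.0013, -0.0019, -0.0008]), 'joint_torque': array([ -0.0011, -44.5512,  29.52  ,   0.0163,  -0.0002,  -0.    ]), 'tcp_pos': array([ 0.2321, -0.5795,  0.2412]), 'ee_rot': array([[-0.0006,  0.3717, -0.9284],
       [ 0.0021, -0.9284, -0.3717],
       [-1.    , -0.0022, -0.0003]]), 'wrist_force': array([ 0.4305, -0.5619, -0.1604]), 'torque': array([0.042 , 0.0147, 0.0089]), 'opening': 0.998219132203938}
top [[366.6852   0.     322.1057]
 [  0.     366.6852 195.35  ]
 [  0.       0.       1.    ]] -0.04602924963773449 [[-0.0275 -0.9939  0.1067  0.4227]
 [-0.9996  0.0275 -0.001  -0.0033]
 [-0.0019 -0.1067 -0.9943  1.1422]
 [ 0.      0.      0.      1.    ]]
spool_center [253.1 243. ] 0.47 [0.4033 0.2081]
tape_center [304.3 238.8] 0.55 [0.4116 0.054 ]
small_box_center [402.4 230.2] 0.71 [ 0.4294 -0.2479]
stamp_center [304.1 234.5] 0.71 [0.4248 0.0528]
stamp_center [193.4 241.2] 0.54 [0.4132 0.3869]
spool_well_floor [287.3 170.4] 0.74 [0.6258 0.1023]
spoo
[... 665 characters left out ...]
3  0.7402]
 [ 0.      0.      0.      1.    ]]
tape_center [346.6 232. ] 0.81 [0.4332 0.061 ]
tape_center [310.5 183.8] 0.16 [ 0.6237 -0.1072]
small_box_center [385.6 173. ] 0.68 [ 0.4318 -0.2492]
stamp_center [295.6 314.6] 0.66 [0.4115 0.3789]
spool_well_floor [300.5 206. ] 0.8 [0.596  0.0105]
tape_dish_floor [277.5 217.8] 0.87 [0.6182 0.099 ]
tape_dish_floor [364.4 195.6] 0.39 [ 0.4433 -0.0935]
box_well_floor [327.5 169.9] 0.56 [ 0.6046 -0.1895]
stamp_pad_floor [312.2 182. ] 0.92 [ 0.6116 -0.0957]
big_box_center [399.4 151.6] 0.63 [ 0.4297 -0.3837]
cone_center [365.4 195.8] 0.76 [ 0.4292 -0.0623]
cone_center [257.5 264.2] 0.7 [0.5554 0.2931]
cone_center [328.6 169. ] 0.34 [ 0.5826 -0.151 ]
```

View pics/top0.png

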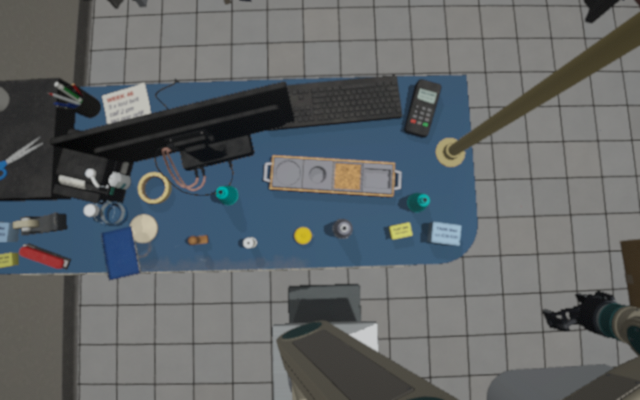

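View pics/scene0.png

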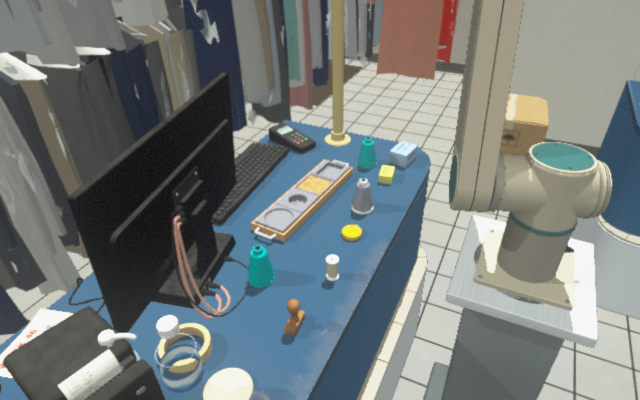

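The top view shows, left to right at rows 229–243, the stamp (198,240), spool (250,243), tape (303,236), grey cone (342,229), small yellow box (401,231) and big blue box (446,233). The caddy has the dish at (288,172), round well at (317,175), cork at (347,177) and oblong well at (375,180).

Look-alikes:
- Cones: teal at (226,194) and (419,202). The grey one at (342,229) is meant.
- Boxes: yellow at (8,260) and blue at (2,232), both at the far left and so not in front of the caddy.

The lamp pole at (452,150) and the monitor at (200,125) are solid, so I'll keep the arm clear of them.

```bash
cat >> h.py <<'E'
np.set_printoptions(precision=4,suppress=True)
def go(target,psi):
    "shift and turn to write for a tool-down pose"
    from scipy.spatial.transform import Rotation as S
    o=r.get_obs();R=np.array(o["ee_rot"]).reshape(3,3);c,s=np.cos(psi),np.sin(psi)
    T=np.array([[0,c,s],[0,s,-c],[-1,0,0.]])
    print("clock",round(o["clock"],2),"tcp",o["tcp_pos"],"open",round(o["opening"],3),"go shift",R.T@(np.array(target)-o["tcp_pos"]),"turn",S.from_matrix(R.T@T).as_rotvec())
E
python3 - <<'E'
from h import *
f=shot("wrist");print(f["T_tool_cam"],f["camera_matrix"])
go([.44,-.12,.42],0)
E
```

```text
[[ 0.001  -0.3251  0.9457 -0.132 ]
 [ 1.      0.0002 -0.001   0.0002]
 [ 0.0001  0.9457  0.3251 -0.0838]
 [ 0.      0.      0.      1.    ]] [[339.8246   0.     319.6782]
 [  0.     339.8246 196.7219]
 [  0.       0.       1.    ]]
clock 1.15 tcp [ 0.2323 -0.5802  0.2423] open 1.0 go shift [-0.1777 -0.3501 -0.3639] turn [-1.19 -0.    0.  ]
```

>>> apply_moves --pt "-0.108 -0.03 -0.04 -0.15 0 0 0" --pt "-0.108 -0.272 -0.344 -1.19 0 0 0" --pt "-0.108 -0.272 -0.344 -1.19 0 0 0" --pt "-0.108 -0.272 -0.344 -1.19 0 0 0" --pt "-0.108 -0.272 -0.344 -1.19 0 0 0" --pt "-0.108 -0.272 -0.344 -1.19 0 0 0" --pt "-0.108 -0.272 -0.344 -1.19 0 0 0" --pt "-0.108 -0.272 -0.344 -1.19 0 0 0" --pt "-0.108 -0.272 -0.344 -1.19 0 0 0" --pt "-0.108 -0.272 -0.344 -1.19 0 0 0"

```text
clock: 2.15
tcp_pos: [0.4519, -0.1968, 0.3515]
ee_rot: [[0.002, 1.0, 0.004], [0.0, 0.004, -1.0], [-1.0, 0.002, -0.0]]
wrist_force: [0.1, -0.3, 0.3]
opening: 1.002
```

```bash
cat >> h.py <<'E'
def rectfit(f,name,z,n=2):
    for d in r.silhouettes(f,name)[:n]:
        m=np.array(d["region"],np.uint8);c=max(cv2.findContours(m,0,cv2.CHAIN_APPROX_NONE)[0],key=cv2.contourArea)[:,0]
        P=np.array([atz(f,p,z)[:2] for p in c],np.float32);b=cv2.minAreaRect(P)
        print(name,round(d["conf"],2),d["rect"],"rect at z",z,np.array(b[0]),np.array(b[1]),round(b[2],1))
def points(f,names):
    for n in names:
        for d in r.place_of(f,n)[:3]: print(n,np.array(d["xy"]),round(d["conf"],2),atz(f,d["xy"],Z[n])[:2])
E
python3 - <<'E'
from h import *
go([.43,-.25,.1],0)
f=shot("wrist","w1")
points(f,["small_box_center","big_box_center","box_well_floor","stamp_pad_floor","cone_center"])
rectfit(f,"small_box_center",.028)
rectfit(f,"box_well_floor",.028)
E
```

```text
clock 2.15 tcp [ 0.4519 -0.1968  0.3515] open 1.002 go shift [ 0.2514 -0.0226  0.0532] turn [ 0.0035 -0.     -0.002 ]
small_box_center [300.4 175.7] 0.56 [ 0.425  -0.2422]
big_box_center [293.7 258. ] 0.66 [ 0.4133 -0.3701]
box_well_floor [420.4 128.6] 0.55 [ 0.5896 -0.1748]
cone_center [363.6 222.3] 0.73 [ 0.5141 -0.3006]
cone_center [307.9  32.8] 0.69 [ 0.4382 -0.0604]
cone_center [436.1  55.3] 0.49 [ 0.591  -0.0841]
small_box_center 0.88 [282.2, 146.5, 319.3, 198.7] rect at z 0.028 [ 0.4263 -0.2361] [0.0403 0.0659] 10.1
box_well_floor 0.58 [385.0, 92.0, 464.4, 163.4] rect at z 0.028 [ 0.5878 -0.1746] [0.0918 0.094 ] 84.8
box_well_floor 0.15 [393.9, 11.5, 483.1, 97.5] rect at z 0.028 [ 0.5969 -0.083 ] [0.0903 0.0956] 84.7
```

View pics/w1.png

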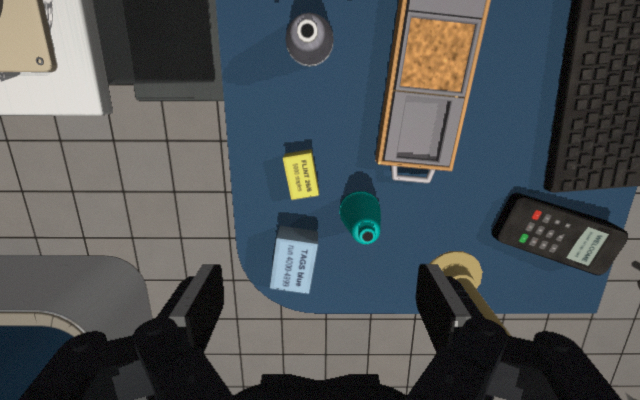

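The wrist view shows the small yellow box, "FLINT 26N", at (301,175), with a yaw of about 10°. The big blue box is at (295,262), the teal cone at (361,215), the grey cone at (309,38), the oblong well at (420,128) and the cork at (438,53). Next I'll descend over the small box.

>>> apply_moves --pt "0.05 -0.025 0.041 -0.1 0 0 0" --pt "0.1 -0.025 0.041 -0.172 0 0 0" --pt "0.15 -0.025 0.041 -0.172 0 0 0" --pt "0.2 -0.025 0.041 -0.172 0 0 0" --pt "0.23 -0.025 0.041 -0.172 0 0 0" --pt "0.23 -0.025 0.041 -0.172 0 0 0"

```text
clock: 3.15
tcp_pos: [0.4197, -0.2379, 0.114]
ee_rot: [[-0.012, 0.986, 0.169], [0.009, 0.169, -0.986], [-1.0, -0.01, -0.011]]
wrist_force: [-1.7, 0.7, -0.8]
opening: 1.001
```

```bash
python3 - <<'E'
from h import *
f=shot("wrist","w2")
rectfit(f,"small_box_center",.028)
rectfit(f,"box_well_floor",.028)
go([.4265,-.238,.023],.176)
E
```

```text
small_box_center 0.81 [301.2, 162.1, 361.1, 255.4] rect at z 0.028 [ 0.4253 -0.236 ] [0.04   0.0673] 9.8
box_well_floor 0.8 [495.4, 74.9, 640.0, 236.4] rect at z 0.028 [ 0.5871 -0.1744] [0.0902 0.096 ] 84.8
clock 3.3 tcp [ 0.4265 -0.2422  0.1221] open 1.001 go shift [ 0.0991  0.0006 -0.0043] turn [-0.0051  0.0018 -0.0016]
```

View pics/w2.png

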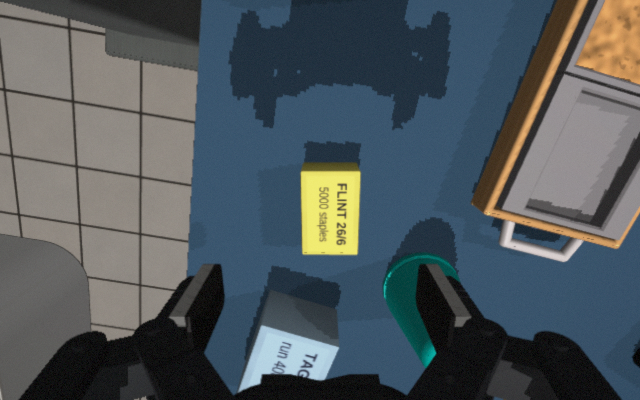

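The view shows the box at (330,210), square between the fingers. The teal cone and big box are clear of the jaws' path. I'll go down and grip.

>>> apply_moves --pt "0.05 0 -0.004 0 0 0 0" --pt "0.08 0 -0.004 0 0 0 0" --pt "0.099 0 -0.004 0 0 0 0" --pt "0.099 0 -0.004 0 0 0 0" --pt "0.099 0 -0.004 0 0 0 0" --pt "0.099 0 -0.004 0 0 0 1" --pt "0.099 0 -0.004 0 0 0 1" --pt "0.099 0 -0.004 0 0 0 1" --pt "0.099 0 -0.004 0 0 0 1" --pt "0.099 0 -0.004 0 0 0 1" --force 40

```text
clock: 4.3
tcp_pos: [0.4259, -0.2376, 0.0226]
ee_rot: [[0.002, 0.985, 0.171], [-0.001, 0.171, -0.985], [-1.0, 0.002, 0.002]]
wrist_force: [-0.5, 0.3, 5.5]
opening: 0.455
```

```bash
python3 - <<'E'
from h import *
go([.588,-.1746,.15],-.09)
E
```

```text
clock 4.3 tcp [ 0.4259 -0.2376  0.0226] open 0.455 go shift [-0.1271  0.1707 -0.0341] turn [ 0.2621  0.0014 -0.002 ]
```

>>> apply_moves --pt "-0.04 0 0 0 0 0 1" --pt "-0.08 0 0 0 0 0 1" --pt "-0.107 0.03 -0.005 0 0 0 1" --pt "-0.107 0.075 -0.012 0.1 0 0 1" --pt "-0.107 0.12 -0.023 0.2 0 0 1" --pt "-0.107 0.16 -0.032 0.262 0 0 1" --pt "-0.107 0.171 -0.034 0.262 0 0 1" --pt "-0.107 0.171 -0.034 0.262 0 0 1" --pt "-0.107 0.171 -0.034 0.262 0 0 1"

```text
clock: 5.2
tcp_pos: [0.586, -0.174, 0.1276]
ee_rot: [[-0.003, 0.996, -0.09], [0.0, -0.09, -0.996], [-1.0, -0.003, -0.0]]
wrist_force: [-0.1, -0.4, -1.8]
opening: 0.458
```

```bash
python3 - <<'E'
from h import *
f=shot("wrist","w3")
rectfit(f,"box_well_floor",.028)
rectfit(f,"stamp_pad_floor",.028)
points(f,["box_well_floor","stamp_pad_floor","small_box_center"])
g=shot("top");points(g,["box_well_floor","tape_dish_floor","spool_well_floor","stamp_pad_floor"])
go([.588,-.1746,.042],-.09)
E
```

```text
box_well_floor 0.86 [260.9, 138.6, 391.9, 256.7] rect at z 0.028 [ 0.5896 -0.1734] [0.092  0.0908] 84.3
stamp_pad_floor 0.77 [250.1, 0.0, 402.4, 142.2] rect at z 0.028 [ 0.5975 -0.0867] [0.0831 0.0915] 84.8
box_well_floor [324.3 198.2] 0.68 [ 0.5891 -0.1753]
stamp_pad_floor [328.2  66.7] 0.7 [ 0.5995 -0.0828]
small_box_center [318.5 271.1] 0.88 [ 0.5788 -0.2391]
box_well_floor [373.6 174.4] 0.85 [ 0.6046 -0.1664]
tape_dish_floor [288.1 173.8] 0.56 [0.6127 0.0988]
tape_dish_floor [373.  177.1] 0.36 [ 0.5951 -0.1631]
spool_well_floor [314.9 177.5] 0.94 [0.6009 0.0165]
stamp_pad_floor [346.2 173.1] 0.85 [ 0.6097 -0.0807]
clock 5.75 tcp [ 0.5874 -0.1743  0.1284] open 0.46 go shift [0.0864 0.0007 0.0002] turn [-0.0003  0.0001 -0.0001]
```

View pics/w3.png

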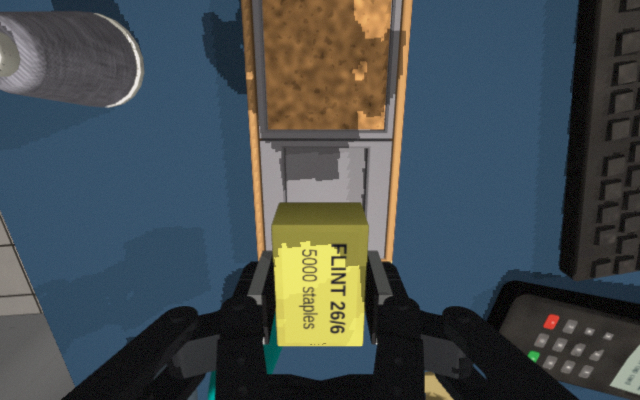

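The held box is level above the oblong well; the well's edges are at columns 285 and 366, rows 148 and up. I'll lower it, release and rise.

>>> apply_moves --pt "0.04 0.001 0 0 0 0 1" --pt "0.065 0.001 0 0 0 0 1" --pt "0.08 0.001 0 0 0 0 1" --pt "0.0875 0.001 0 0 0 0 1" --pt "0.088 0.001 0 0 0 0 1" --pt "0.088 0.001 0 0 0 0 1" --pt "0.088 0.001 0 0 0 0 0" --pt "0.088 0.001 0 0 0 0 0" --pt "0.088 0.001 0 0 0 0 0" --pt "0.088 0.001 0 0 0 0 0"

```text
clock: 6.75
tcp_pos: [0.5889, -0.1744, 0.0409]
ee_rot: [[0.001, 0.996, -0.09], [-0.0, -0.09, -0.996], [-1.0, 0.001, 0.0]]
wrist_force: [-0.6, -0.2, 0.9]
opening: 1.0
```

>>> apply_moves --pt "-0.03 0 0 0 0 0 0" --pt "-0.08 0 0 0 0 0 0" --pt "-0.13 0 -0.01 0 0 0 0" --pt "-0.16 -0.03 -0.05 0 0 0 0" --pt "-0.2 -0.05 -0.09 0 0 0 0" --pt "-0.24 -0.07 -0.13 0 0 0 0" --pt "-0.26 -0.11 -0.16 0 0 0 0" --pt "-0.26 -0.15 -0.19 0 0 0 0" --pt "-0.26 -0.15 -0.225 0 0 0 0" --pt "-0.26 -0.15 -0.225 0 0 0 0"

```text
clock: 7.75
tcp_pos: [0.4574, 0.0668, 0.3018]
ee_rot: [[0.002, 0.996, -0.085], [0.002, -0.085, -0.996], [-1.0, 0.002, -0.002]]
wrist_force: [0.7, -0.5, -0.2]
opening: 0.999
```

```bash
python3 - <<'E'
from h import *
f=shot("wrist","w4")
points(f,["tape_center","small_box_center","tape_dish_floor","spool_well_floor","stamp_pad_floor","box_well_floor","cone_center","big_box_center"])
rectfit(f,"small_box_center",.044)
rectfit(f,"tape_center",.015)
rectfit(f,"tape_dish_floor",.028)
rectfit(f,"spool_well_floor",.028)
rectfit(f,"stamp_pad_floor",.028)
go([.42,.055,.15],0)
E
```

```text
tape_center [292.3 158.6] 0.77 [0.4221 0.0593]
tape_center [448.5 113.2] 0.33 [0.6191 0.0994]
small_box_center [424.4 312.6] 0.95 [ 0.5918 -0.1865]
tape_dish_floor [445.9 113.7] 0.81 [0.6104 0.1009]
spool_well_floor [437.6 185. ] 0.57 [0.6073 0.0089]
stamp_pad_floor [429.7 251.1] 0.59 [ 0.5944 -0.0792]
box_well_floor [422.7 307.6] 0.57 [ 0.5886 -0.1758]
box_well_floor [289.8 162.4] 0.3 [0.4193 0.0566]
cone_center [313.2 257.3] 0.79 [ 0.4384 -0.063 ]
cone_center [374.2 390.6] 0.71 [ 0.5091 -0.2954]
big_box_center [423.3 307.8] 0.46 [ 0.5875 -0.1712]
small_box_center 0.78 [405.9, 290.0, 429.8, 338.2] rect at z 0.044 [ 0.569  -0.1685] [0.0235 0.0828] 14.7
small_box_center 0.3 [406.1, 72.4, 494.5, 152.4] rect at z 0.044 [0.6073 0.1027] [0.0867 0.0905] 84.7
tape_center 0.78 [271.5, 139.9, 310.2, 183.1] rect at z 0.015 [0.4211 0.0608] [0.0517 0.0486] 38.0
tape_dish_floor 0.66 [407.0, 71.9, 494.8, 153.1] rect at z 0.028 [0.613  0.1008] [0.0902 0.0938] 84.7
tape_dish_floor 0.43 [392.8, 222.7, 471.1, 286.5] rect at z 0.028 [ 0.596  -0.0808] [0.0915 0.0935] 85.1
spool_well_floor 0.66 [401.9, 152.4, 486.3, 220.8] rect at z 0.028 [0.6049 0.0097] [0.0932 0.0956] 85.1
spool_well_floor 0.42 [408.8, 289.9, 427.1, 338.0] rect at z 0.028 [ 0.5729 -0.1826] [0.0244 0.088 ] 15.1
stamp_pad_floor 0.73 [394.1, 221.4, 472.0, 284.8] rect at z 0.028 [ 0.5962 -0.0808] [0.0886 0.0932] 85.0
clock 8.45 tcp [0.4595 0.063  0.3002] open 0.994 go shift [ 0.1502 -0.0385  0.0115] turn [-0.0907  0.      0.0003]
```

View pics/w4.png

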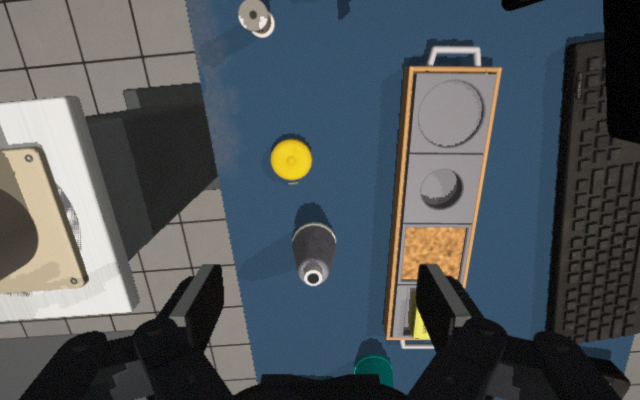

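View: the tape is at (292,160) with its tab at (292,183), and the grey cone is undisturbed at (314,260). The dish is at (449,112), the round well at (440,187) and the cork at (433,253), and the small box sits in its well at (423,315). The block spacing agrees with the caddy model. Next is the tape.

>>> apply_moves --pt "0.05 -0.037 0.01 -0.09 0 0 0" --pt "0.1 -0.037 0.01 -0.09 0 0 0" --pt "0.15 -0.037 0.01 -0.09 0 0 0" --pt "0.195 -0.037 0.009 -0.09 0 0 0" --pt "0.2 -0.037 0.009 -0.09 0 0 0" --pt "0.2 -0.037 0.009 -0.09 0 0 0" --pt "0.2 -0.037 0.009 -0.09 0 0 0" --pt "0.2 -0.037 0.009 -0.09 0 0 0"

```text
clock: 9.25
tcp_pos: [0.4247, 0.0576, 0.1031]
ee_rot: [[0.006, 1.0, -0.0], [-0.0, 0.0, -1.0], [-1.0, 0.006, 0.0]]
wrist_force: [0.6, -0.9, 0.3]
opening: 1.001
```

```bash
python3 - <<'E'
from h import *
f=shot("wrist","w5")
points(f,["tape_center"]);rectfit(f,"tape_center",.015,1)
go([.4225,.057,.0125],0)
print(proj(f,[.4225,.057,.015]),r.get_obs()["wrist_force"])
E
```

```text
tape_center [310.6 204.2] 0.64 [0.4187 0.0576]
tape_center 0.88 [277.8, 168.3, 350.3, 244.9] rect at z 0.015 [0.4205 0.0612] [0.0531 0.0518] 45.1
clock 9.4 tcp [0.4236 0.0577 0.1022] open 1.002 go shift [ 0.0897 -0.0015  0.0006] turn [ 0.      0.0001 -0.0041]
[315.8547 208.7995] [0.4174 0.1088 0.584 ]
```

>>> apply_moves --pt "0.04 -0.0025 -0.0015 0 0 0 0" --pt "0.07 -0.0025 -0.0015 0 0 0 0" --pt "0.085 -0.0025 -0.0015 0 0 0 0" --pt "0.09 -0.0025 -0.0015 0 0 0 0" --pt "0.09 -0.0025 -0.0015 0 0 0 0" --pt "0.09 -0.0025 -0.0015 0 0 0 1" --pt "0.09 -0.0025 -0.0015 0 0 0 1" --pt "0.09 -0.0025 -0.0015 0 0 0 1" --pt "0.09 -0.0025 -0.0015 0 0 0 1" --pt "0.09 -0.0025 -0.0015 0 0 0 1" --force 40

```text
clock: 10.4
tcp_pos: [0.4205, 0.0592, 0.0118]
ee_rot: [[0.003, 1.0, 0.0], [-0.0, 0.0, -1.0], [-1.0, 0.003, 0.0]]
wrist_force: [-0.7, -0.0, 6.0]
opening: 0.592
```

```bash
python3 - <<'E'
from h import *
go([.6134,.1003,.12],-.09)
E
```

```text
clock 10.4 tcp [0.4205 0.0592 0.0118] open 0.592 go shift [-0.1077  0.1931 -0.0411] turn [ 0.09   -0.0001 -0.0025]
```

>>> apply_moves --pt "-0.03 0 0 0 0 0 1" --pt "-0.07 0 0 0 0 0 1" --pt "-0.108 0 0 0 0 0 1" --pt "-0.108 0 0 0 0 0 1"

```text
clock: 10.8
tcp_pos: [0.4243, 0.0592, 0.1242]
ee_rot: [[0.012, 1.0, 0.0], [-0.0, 0.0, -1.0], [-1.0, 0.012, 0.0]]
wrist_force: [0.8, -0.7, -0.6]
opening: 0.586
```

```bash
python3 - <<'E'
from h import *
g=shot("top","t5");s=shot("scene","s5")
cv2.imwrite("pics/c5.png",cv2.cvtColor(np.hstack([cv2.resize(g["image"][60:220,140:300],(480,480)),cv2.resize(s["image"][60:300,60:300],(480,480))])[:, :960],cv2.COLOR_RGB2BGR))
c=cv2.imread("pics/c5.png");cv2.imwrite("pics/c5.png",cv2.resize(c,(800,400)))
def tri(a,b):
    o1,d1=ray(g,a);o2,d2=ray(s,b);A=np.stack([d1,-d2],1);t=np.linalg.lstsq(A,o2-o1,rcond=None)[0]
    p,q=o1+d1*t[0],o2+d2*t[1];return (p+q)/2,np.linalg.norm(p-q)
for a in [(288,88),(293,118)]:
    for b in [(234,78),(238,195)]: print(a,b,tri(a,b))
go([.6134,.1003,.12],-.09)
E
```

```text
(288, 88) (234, 78) (array([0.7349, 0.0604, 0.3788]), np.float64(0.012863671579013549))
(288, 88) (238, 195) (array([0.8248, 0.0709, 0.0437]), np.float64(0.11104812318478263))
(293, 118) (234, 78) (array([0.6952, 0.0659, 0.378 ]), np.float64(0.04702746101862291))
(293, 118) (238, 195) (array([0.773 , 0.0738, 0.0413]), np.float64(0.02351322620401278))
clock 10.9 tcp [0.4205 0.0592 0.1199] open 0.583 go shift [ 0.0007  0.1929 -0.0411] turn [ 0.09   -0.0001 -0.0041]
```

View pics/c5.png

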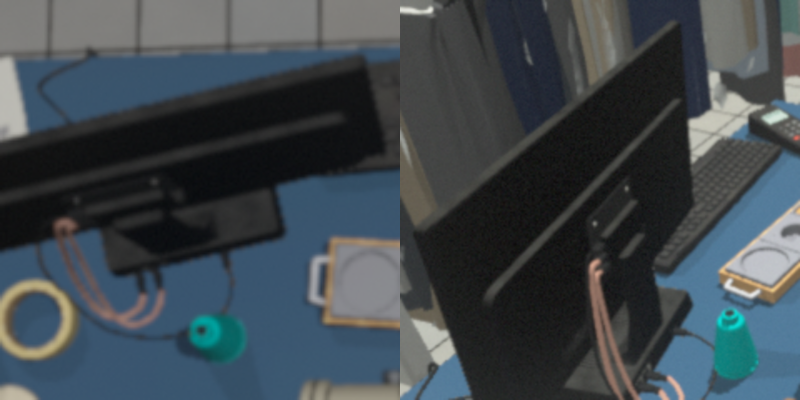

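The monitor's near edge triangulates to x≈0.735 (y≈0.06, up to z≈0.38), and the stand is farther left. That leaves the dish at x=0.613 reachable with clearance.

>>> apply_moves --pt "0 0.04 -0.01 0 0 0 1" --pt "0 0.085 -0.02 0.03 0 0 1" --pt "0 0.13 -0.03 0.06 0 0 1" --pt "0 0.17 -0.037 0.09 0 0 1" --pt "0 0.193 -0.041 0.09 0 0 1" --pt "0 0.193 -0.041 0.09 0 0 1" --pt "0 0.193 -0.041 0.09 0 0 1" --pt "0 0.193 -0.041 0.09 0 0 1"

```text
clock: 11.7
tcp_pos: [0.6099, 0.1, 0.1168]
ee_rot: [[-0.004, 0.996, -0.09], [-0.0, -0.09, -0.996], [-1.0, -0.004, 0.001]]
wrist_force: [-0.2, -0.9, 0.0]
opening: 0.588
```

```bash
python3 - <<'E'
from h import *
f=shot("wrist","w6")
rectfit(f,"tape_dish_floor",.028,1);rectfit(f,"spool_well_floor",.028,1);points(f,["spool_well_floor"])
go([.6134,.1003,.0365],-.09)
E
```

```text
tape_dish_floor 0.95 [257.3, 134.5, 394.1, 253.6] rect at z 0.028 [0.6153 0.1068] [0.0819 0.091 ] 84.9
spool_well_floor 0.71 [269.6, 298.5, 384.1, 360.9] rect at z 0.028 [ 0.6049 -0.0048] [0.0632 0.0902] 85.1
clock 11.9 tcp [0.6111 0.1001 0.1182] open 0.59 go shift [ 0.0817  0.0023 -0.0005] turn [-0.0001  0.0001  0.0007]
```

View pics/w6.png

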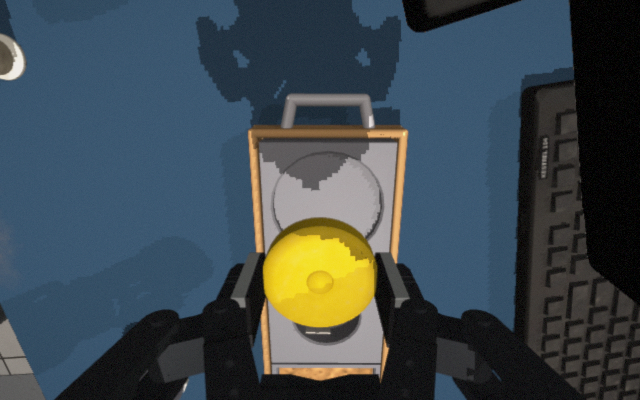

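The tape is held level at (320,278), and the dish below it spans columns 272–382 from row 152. The model's dish centre fits, so I'll lower and release.

>>> apply_moves --pt "0.04 0.0023 0 0 0 0 1" --pt "0.065 0.0023 0 0 0 0 1" --pt "0.077 0.0023 0 0 0 0 1" --pt "0.0817 0.0023 0 0 0 0 1" --pt "0.0817 0.0023 0 0 0 0 1" --pt "0.0817 0.0023 0 0 0 0 1" --pt "0.0817 0.0023 0 0 0 0 0" --pt "0.0817 0.0023 0 0 0 0 0" --pt "0.0817 0.0023 0 0 0 0 0" --pt "0.0817 0.0023 0 0 0 0 0"

```text
clock: 12.9
tcp_pos: [0.6148, 0.1, 0.037]
ee_rot: [[0.001, 0.996, -0.09], [0.0, -0.09, -0.996], [-1.0, 0.001, -0.0]]
wrist_force: [0.5, 0.0, -0.2]
opening: 0.996
```

```bash
python3 - <<'E'
from h import *
go([.44,.2,.25],-.09)
E
```

```text
clock 12.9 tcp [0.6148 0.1    0.037 ] open 0.996 go shift [-0.2131 -0.1829 -0.0839] turn [ 0.     -0.0001 -0.0007]
```

>>> apply_moves --pt "-0.04 0 0 0 0 0 0" --pt "-0.09 0 0 0 0 0 0" --pt "-0.13 -0.02 0 0 0 0 0" --pt "-0.16 -0.06 -0.015 0 0 0 0" --pt "-0.18 -0.1 -0.035 0 0 0 0" --pt "-0.2 -0.14 -0.06 0 0 0 0" --pt "-0.213 -0.18 -0.08 0 0 0 0" --pt "-0.213 -0.204 -0.097 0 0 0 0" --pt "-0.213 -0.204 -0.097 0 0 0 0" --pt "-0.213 -0.204 -0.097 0 0 0 0"

```text
clock: 13.9
tcp_pos: [0.4198, 0.2152, 0.2499]
ee_rot: [[0.001, 0.996, -0.088], [-0.0, -0.088, -0.996], [-1.0, 0.001, 0.0]]
wrist_force: [0.0, -0.2, -0.9]
opening: 1.002
```

```bash
python3 - <<'E'
from h import *
f=shot("top");f=shot("wrist","w7")
points(f,["spool_center","tape_center","spool_well_floor","stamp_center","tape_dish_floor"])
rectfit(f,"spool_center",.055,1);rectfit(f,"tape_center",.038,2)
go([.403,.208,.12],0)
print(proj(f,[.6134,.1003,.023]))
E
```

```text
spool_center [305.5 161. ] 0.86 [0.4056 0.2186]
tape_center [496.1 246.9] 0.6 [0.6265 0.0861]
spool_well_floor [476.6 301.8] 0.63 [0.6062 0.0096]
tape_dish_floor [498.3 247.4] 0.53 [0.6209 0.0939]
spool_center 0.83 [289.6, 140.6, 318.9, 182.7] rect at z 0.055 [0.4055 0.2231] [0.0381 0.0287] 60.6
tape_center 0.95 [471.9, 224.1, 520.8, 274.0] rect at z 0.038 [0.6123 0.1042] [0.0503 0.0582] 33.1
clock 14.35 tcp [0.4204 0.2146 0.2494] open 0.997 go shift [ 0.1294 -0.0167  0.0081] turn [-0.0909  0.0002  0.0005]
[492.3043 243.0748]
```

View pics/w7.png

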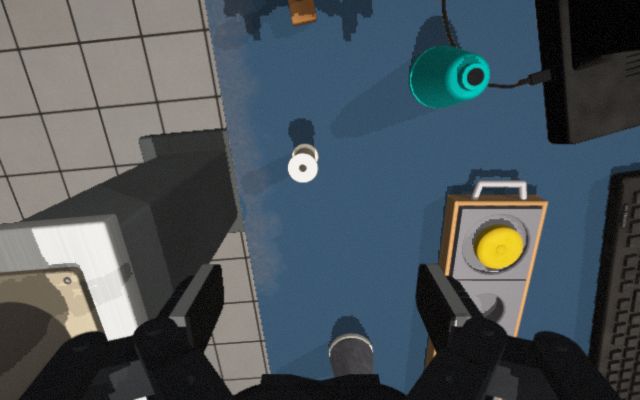

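The tape sits in its dish at (498,248). The spool stands at (303,168), top disc centre. The teal cone at (450,77) is a look-alike. I'll approach the spool.

```bash
python3 - <<'E'
from h import *
f=shot("wrist")
print(atz(f,(303,168.5),.055),atz(f,(305,152.5),0.003), atz(f,(499,248),.038))
go([.404,.2165,.13],0)
E
```

```text
[0.404  0.2173 0.055 ] [0.4043 0.2227 0.003 ] [0.613  0.1015 0.038 ]
clock 14.4 tcp [0.4203 0.2146 0.2494] open 1.0 go shift [ 0.1194 -0.0164 -0.0004] turn [-0.0907  0.0001  0.0003]
```

>>> apply_moves --pt "0.04 -0.0165 -0.001 0 0 0 0" --pt "0.09 -0.0165 -0.001 0 0 0 0" --pt "0.14 -0.0165 -0.001 0 0 0 0" --pt "0.18 -0.0165 -0.001 0 0 0 0" --pt "0.205 -0.0165 -0.001 0 0 0 0" --pt "0.216 -0.0165 -0.001 0 0 0 0" --pt "0.216 -0.0165 -0.001 0 0 0 0" --pt "0.216 -0.0165 -0.001 0 0 0 0"

```text
clock: 15.2
tcp_pos: [0.4049, 0.2178, 0.0346]
ee_rot: [[0.002, 0.996, -0.09], [0.001, -0.09, -0.996], [-1.0, 0.002, -0.001]]
wrist_force: [-0.5, -0.1, 0.2]
opening: 1.002
```

>>> apply_moves --pt "0 0 0 0 0 0 1" --pt "0 0 0 0 0 0 1" --pt "0 0 0 0 0 0 1" --pt "0 0 0 0 0 0 1" --pt "0 0 0 0 0 0 1" --pt "0 0 0 0 0 0 1" --pt "0 0 0 0 0 0 1" --force 30

```text
clock: 15.9
tcp_pos: [0.4042, 0.2176, 0.0344]
ee_rot: [[0.001, 0.996, -0.09], [0.0, -0.09, -0.996], [-1.0, 0.001, -0.001]]
wrist_force: [-2.6, 0.2, 6.0]
opening: 0.335
```

```bash
python3 - <<'E'
from h import *
go([.605,.0087,.033],-.09)
E
```

```text
clock 15.9 tcp [0.4042 0.2176 0.0344] open 0.335 go shift [0.0015 0.2187 0.1901] turn [ 0.     -0.0005 -0.001 ]
```

>>> apply_moves --pt "-0.04 0 0 0 0 0 1" --pt "-0.08 0.005 0.005 0 0 0 1" --pt "-0.11 0.03 0.025 0 0 0 1" --pt "-0.11 0.065 0.055 0 0 0 1" --pt "-0.11 0.1 0.085 0 0 0 1" --pt "-0.11 0.135 0.115 0 0 0 1" --pt "-0.11 0.17 0.148 0 0 0 1" --pt "-0.11 0.2 0.175 0 0 0 1" --pt "-0.11 0.2187 0.19 0 0 0 1" --pt "-0.11 0.2187 0.19 0 0 0 1"

```text
clock: 16.9
tcp_pos: [0.607, 0.0058, 0.1433]
ee_rot: [[0.002, 0.996, -0.093], [-0.001, -0.093, -0.996], [-1.0, 0.002, 0.001]]
wrist_force: [-0.8, -1.0, -0.6]
opening: 0.33
```

>>> apply_moves --pt "0 0 0 0 0 0 1" --pt "0 0 0 0 0 0 1"

```text
clock: 17.1
tcp_pos: [0.6032, 0.0092, 0.143]
ee_rot: [[-0.002, 0.996, -0.089], [0.0, -0.089, -0.996], [-1.0, -0.002, -0.0]]
wrist_force: [-0.5, -0.7, -0.0]
opening: 0.332
```

```bash
python3 - <<'E'
from h import *
f=shot("wrist","w8")
rectfit(f,"spool_well_floor",.028,1);points(f,["spool_well_floor","spool_center"])
rectfit(f,"tape_center",.038,1)
go([.605,.0087,.045],-.09)
print(proj(f,[.605,.0087,.028]))
E
```

```text
spool_well_floor 0.67 [262.1, 136.2, 389.4, 246.4] rect at z 0.028 [0.606  0.0096] [0.0912 0.0906] 84.9
spool_well_floor [326.1 190.4] 0.96 [0.608  0.0071]
spool_center [320.5 268. ] 0.83 [ 0.5979 -0.0543]
tape_center 0.57 [287.5, 26.5, 366.6, 120.8] rect at z 0.038 [0.6158 0.0995] [0.0502 0.0511] 84.9
clock 17.35 tcp [0.6039 0.0093 0.1437] open 0.334 go shift [0.0987 0.0012 0.0005] turn [ 0.0011 -0.      0.0002]
[322.437  195.9159]
```

View pics/w8.png

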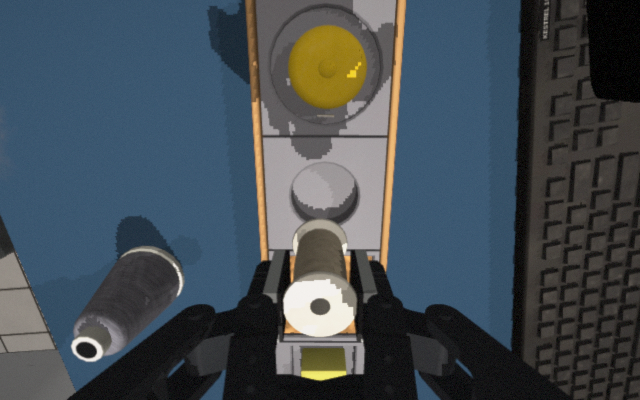

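The spool is upright in the grip (top disc at (320,306)), above the well at (325,195). The tape is centred in its dish at (327,66) and the grey cone is standing. Lower and release.

>>> apply_moves --pt "0.04 0.0015 0 0 0 0 1" --pt "0.07 0.0015 0 0 0 0 1" --pt "0.09 0.0015 0 0 0 0 1" --pt "0.0985 0.0015 0 0 0 0 1" --pt "0.0985 0.0015 0 0 0 0 1" --pt "0.0985 0.0015 0 0 0 0 1" --pt "0.0985 0.0015 0 0 0 0 0.5" --pt "0.0985 0.0015 0 0 0 0 0.2" --pt "0.0985 0.0015 0 0 0 0 0" --pt "0.0985 0.0015 0 0 0 0 0"

```text
clock: 18.35
tcp_pos: [0.6061, 0.0084, 0.0453]
ee_rot: [[0.0, 0.996, -0.09], [-0.0, -0.09, -0.996], [-1.0, 0.0, 0.0]]
wrist_force: [-0.3, 0.6, 0.1]
opening: 0.976
```

>>> apply_moves --pt "0 0 0 0 0 0 0" --pt "-0.03 0 0 0 0 0 0" --pt "-0.07 0 0 0 0 0 0" --pt "-0.12 0 0 0 0 0 0" --pt "-0.16 -0.03 -0.02 0 0 0 0" --pt "-0.17 -0.06 -0.06 0 0 0 0" --pt "-0.17 -0.09 -0.1 0 0 0 0" --pt "-0.17 -0.11 -0.145 0 0 0 0" --pt "-0.17 -0.13 -0.185 0 0 0 0" --pt "-0.17 -0.15 -0.22 0 0 0 0"

```text
clock: 19.35
tcp_pos: [0.4752, 0.2429, 0.2154]
ee_rot: [[0.001, 0.996, -0.089], [0.001, -0.089, -0.996], [-1.0, 0.001, -0.001]]
wrist_force: [0.2, 0.3, 0.2]
opening: 0.998
```

```bash
python3 - <<'E'
from h import *
go([.42,.38,.25],0.3)
E
```

```text
clock 19.35 tcp [0.4752 0.2429 0.2154] open 0.998 go shift [-0.0345 -0.0672 -0.1316] turn [-0.3893 -0.0005 -0.0007]
```

>>> apply_moves --pt "-0.01 -0.02 -0.04 0 0 0 0" --pt "-0.02 -0.04 -0.08 0 0 0 0" --pt "-0.035 -0.06 -0.12 0 0 0 0" --pt "-0.035 -0.067 -0.132 0 0 0 0" --pt "-0.035 -0.067 -0.132 0 0 0 0" --pt "-0.035 -0.067 -0.132 0 0 0 0" --pt "-0.035 -0.067 -0.132 0 0 0 0"

```text
clock: 20.05
tcp_pos: [0.4216, 0.3769, 0.2493]
ee_rot: [[-0.001, 0.996, -0.092], [-0.001, -0.092, -0.996], [-1.0, -0.001, 0.002]]
wrist_force: [-0.4, -0.0, -0.4]
opening: 1.001
```

```bash
python3 - <<'E'
from h import *
f=shot("wrist","w9")
points(f,["stamp_center","spool_center","spool_well_floor"])
rectfit(f,"stamp_center",.074,1)
go([.412,.383,.047],-.09)
E
```

```text
stamp_center [315.4 162.6] 0.89 [0.4171 0.38  ]
clock 20.3 tcp [0.4218 0.3776 0.2499] open 1.006 go shift [ 0.2029 -0.0102 -0.0046] turn [-0.0015  0.0004  0.0003]
```

View pics/w9.png

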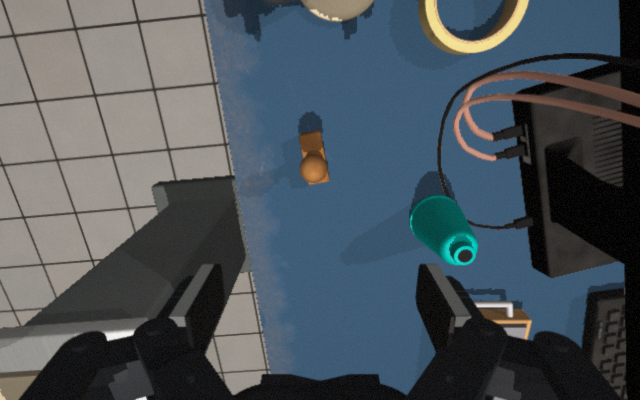

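View: the stamp's knob is at (313,167) and its foot spans rows 131–185, with its long side nearly along y. The teal cone (440,230) and the cables are clear of the approach.

```bash
python3 - <<'E'
from h import *
f=shot("wrist")
a=atz(f,(313,167),.058);print(a,atz(f,(314.5,158),.02))
go([a[0],a[1],.047],-.09)
E
```

```text
[0.4154 0.3815 0.058 ] [0.4164 0.382  0.02  ]
clock 20.35 tcp [0.4218 0.3777 0.2499] open 0.999 go shift [ 0.2029 -0.0066 -0.0032] turn [-0.0013  0.0003  0.0002]
```

>>> apply_moves --pt "0.04 -0.006 -0.0034 0 0 0 0" --pt "0.09 -0.006 -0.0034 0 0 0 0" --pt "0.14 -0.006 -0.0034 0 0 0 0" --pt "0.18 -0.006 -0.0034 0 0 0 0" --pt "0.197 -0.006 -0.0034 0 0 0 0" --pt "0.203 -0.006 -0.0034 0 0 0 0" --pt "0.203 -0.006 -0.0034 0 0 0 0" --pt "0.203 -0.006 -0.0034 0 0 0 0"

```text
clock: 21.15
tcp_pos: [0.417, 0.3832, 0.0486]
ee_rot: [[0.002, 0.996, -0.09], [0.002, -0.09, -0.996], [-1.0, 0.002, -0.002]]
wrist_force: [1.0, -0.3, 0.4]
opening: 0.998
```

>>> apply_moves --pt "0 0 0 0 0 0 1" --pt "0 0 0 0 0 0 1" --pt "0 0 0 0 0 0 1" --pt "0 0 0 0 0 0 1" --pt "0 0 0 0 0 0 1" --pt "0 0 0 0 0 0 1" --pt "0 0 0 0 0 0 1" --pt "0 0 0 0 0 0 1" --force 30

```text
clock: 21.95
tcp_pos: [0.416, 0.3826, 0.0477]
ee_rot: [[0.001, 0.996, -0.09], [0.0, -0.09, -0.996], [-1.0, 0.001, -0.0]]
wrist_force: [-1.6, -1.7, 5.2]
opening: 0.287
```

```bash
python3 - <<'E'
from h import *
go([.597,-.083,.047],-.09)
E
```

```text
clock 21.95 tcp [0.416  0.3826 0.0477] open 0.287 go shift [0.0006 0.2221 0.4475] turn [ 0.     -0.0005 -0.0005]
```

>>> apply_moves --pt "-0.04 0 0 0 0 0 1" --pt "-0.08 0 0.005 0 0 0 1" --pt "-0.12 0.01 0.02 0 0 0 1" --pt "-0.12 0.03 0.06 0 0 0 1" --pt "-0.12 0.05 0.1 0 0 0 1" --pt "-0.12 0.07 0.14 0 0 0 1" --pt "-0.12 0.09 0.18 0 0 0 1" --pt "-0.12 0.11 0.22 0 0 0 1" --pt "-0.12 0.13 0.26 0 0 0 1" --pt "-0.12 0.15 0.3 0 0 0 1"

```text
clock: 22.95
tcp_pos: [0.5381, 0.0683, 0.1665]
ee_rot: [[-0.001, 0.996, -0.09], [0.0, -0.09, -0.996], [-1.0, -0.001, -0.0]]
wrist_force: [0.4, -0.2, -1.0]
opening: 0.287
```

>>> apply_moves --pt "0 0.02 0.04 0 0 0 1" --pt "0 0.04 0.08 0 0 0 1" --pt "0 0.06 0.12 0 0 0 1" --pt "0 0.072 0.1475 0 0 0 1" --pt "0 0.072 0.1475 0 0 0 1" --pt "0 0.072 0.1475 0 0 0 1" --pt "0 0.072 0.1475 0 0 0 1" --pt "0 0.072 0.1475 0 0 0 1"

```text
clock: 23.75
tcp_pos: [0.596, -0.082, 0.1668]
ee_rot: [[-0.001, 0.996, -0.088], [0.0, -0.088, -0.996], [-1.0, -0.001, -0.0]]
wrist_force: [-0.4, 0.2, -0.2]
opening: 0.286
```

```bash
python3 - <<'E'
from h import *
f=shot("wrist","w10")
rectfit(f,"stamp_pad_floor",.028,1);rectfit(f,"spool_well_floor",.028,1);rectfit(f,"spool_center",.065,1)
go([.597,-.083,.0725],-.09)
o=r.get_obs()["tcp_pos"]
print(proj(f,[.597,-.083,.028]),proj(f,[.605,.009,.065]),proj(f,o+[0,0,.026]),proj(f,o+[0,0,-.048]))
E
```

```text
spool_well_floor 0.82 [259.0, 3.7, 389.5, 127.0] rect at z 0.028 [0.6062 0.0088] [0.0896 0.0915] 84.9
spool_center 0.81 [300.6, 40.4, 346.7, 92.2] rect at z 0.065 [0.6065 0.009 ] [0.0294 0.0293] 70.3
clock 23.95 tcp [ 0.5965 -0.0824  0.1672] open 0.284 go shift [0.0947 0.0006 0.0005] turn [ 0.0012  0.     -0.0001]
[321.2454 187.4254] [321.3328  67.633 ] [320.8136 317.5596] [320.6417 233.4171]
```

View pics/w10.png

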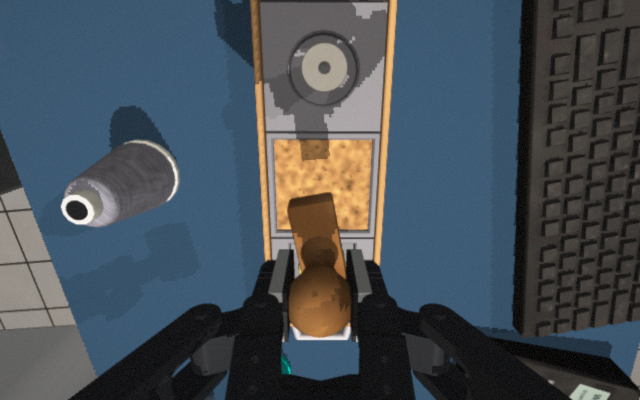

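The spool stands centred in its well at (324,67). The stamp is held upright, knob at (320,300), above the cork whose edges are at columns 272 and 375. Lower and release.

>>> apply_moves --pt "0.04 0.002 0 0 0 0 1" --pt "0.07 0.002 0 0 0 0 1" --pt "0.087 0.002 0 0 0 0 1" --pt "0.0945 0.002 0 0 0 0 1" --pt "0.095 0.002 0 0 0 0 1" --pt "0.095 0.002 0 0 0 0 1" --pt "0.095 0.002 0 0 0 0 0.6" --pt "0.095 0.002 0 0 0 0 0.3" --pt "0.095 0.002 0 0 0 0 0" --pt "0.095 0.002 0 0 0 0 0"

```text
clock: 24.95
tcp_pos: [0.5988, -0.0835, 0.0723]
ee_rot: [[0.0, 0.996, -0.09], [-0.0, -0.09, -0.996], [-1.0, 0.0, 0.0]]
wrist_force: [0.3, 0.4, 0.1]
opening: 0.891
```

>>> apply_moves --pt "0 0 0 0 0 0 0" --pt "-0.03 0 0 0 0 0 0" --pt "-0.07 0 0 0 0 0 0" --pt "-0.12 0 0 0 0 0 0" --pt "-0.17 0 -0.02 0 0 0 0" --pt "-0.22 0 -0.05 0 0 0 0" --pt "-0.25 -0.03 -0.08 0 0 0 0" --pt "-0.25 -0.06 -0.1 0 0 0 0" --pt "-0.25 -0.06 -0.1 0 0 0 0" --pt "-0.25 -0.06 -0.1 0 0 0 0"

```text
clock: 25.95
tcp_pos: [0.5476, 0.0221, 0.3227]
ee_rot: [[0.002, 0.996, -0.089], [-0.0, -0.089, -0.996], [-1.0, 0.002, 0.0]]
wrist_force: [0.2, -0.5, -1.1]
opening: 0.999
```

>>> apply_moves --pt "0 0 0 0 0 0 0" --pt "0 0 0 0 0 0 0" --pt "0 0 0 0 0 0 0"

```text
clock: 26.25
tcp_pos: [0.5481, 0.0208, 0.3211]
ee_rot: [[-0.002, 0.996, -0.091], [0.0, -0.091, -0.996], [-1.0, -0.002, 0.0]]
wrist_force: [-0.3, -0.4, 0.5]
opening: 1.003
```

```bash
python3 - <<'E'
from h import *
f=shot("wrist","w11")
points(f,["stamp_center","small_box_center","cone_center","big_box_center","spool_center","tape_center"])
rectfit(f,"small_box_center",.044,1);rectfit(f,"spool_center",.065,1);rectfit(f,"tape_center",.038,1)
rectfit(f,"stamp_pad_floor",.028,1)
for P in ([.597,-.083,.085],[.5885,-.1745,.044],[.605,.009,.065],[.6134,.1003,.038]):print(proj(f,P))
go([.5,0,.3],-.09)
E
```

```text
stamp_center [365.9 235.5] 0.73 [ 0.5991 -0.0984]
small_box_center [360.6 282.5] 0.91 [ 0.5899 -0.1862]
small_box_center [370.5 157.8] 0.39 [0.6128 0.0022]
cone_center [313.4 360.7] 0.9 [ 0.5089 -0.2963]
cone_center [242.1 224.7] 0.76 [ 0.4381 -0.064 ]
big_box_center [260.6 386.9] 0.65 [ 0.4133 -0.3668]
spool_center [370.6 156.8] 0.68 [0.6112 0.0066]
tape_center [371.6  80.2] 0.86 [0.6192 0.0985]
small_box_center 0.73 [346.2, 259.4, 377.9, 308.4] rect at z 0.044 [ 0.5878 -0.1689] [0.0767 0.0414] 86.3
spool_center 0.59 [354.5, 140.0, 385.2, 175.6] rect at z 0.065 [0.604  0.0151] [0.0283 0.0399] 24.4
tape_center 0.91 [348.7, 56.7, 394.3, 102.3] rect at z 0.038 [0.615  0.1001] [0.0518 0.0504] 21.2
stamp_pad_floor 0.62 [330.5, 189.4, 399.8, 252.9] rect at z 0.028 [ 0.5971 -0.0815] [0.0896 0.0903] 84.8
[368.6247 241.3042]
[361.5449 287.4342]
[369.6642 162.0799]
[370.2446  79.0653]
clock 26.8 tcp [0.5479 0.0216 0.3222] open 1.002 go shift [ 0.0222 -0.0457  0.0258] turn [ 0.0001 -0.     -0.0001]
```

View pics/w11.png

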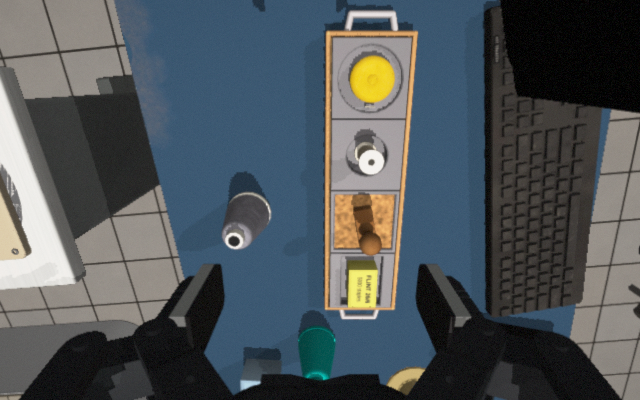

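The view shows the tape in its dish (372,79), the spool upright in the well (371,162), the stamp upright on the cork (knob 370,243), and the small box in the oblong well (362,288). The grey cone (242,222) and the big box are where they were. All of them match the model projections within a few pixels, and the arm is clear, so I'll hand in.

```bash
python3 -c "
from h import *
print(r.close_job(), r.get_obs()['clock'])"
```

```text
the job is handed in; nothing more can be done
the job is handed in; nothing more can be done
```

I packed all four kit items into their own blocks and handed the job in at about 27 s of the 109 s allowed; the hand-in reports no verdict.

| Item | Estimated centre (x, y) in m | Recess centre used | Off by |
|---|---|---|---|
| Tape measure, in the shallow dish | (0.615, 0.100) | (0.613, 0.100) | about 2 mm |
| Thread spool, upright in the round well | (0.6065, 0.009) | (0.605, 0.009) | about 1.5 mm |
| Small yellow box, in the oblong well | (0.588, −0.176) | (0.5885, −0.1745) | about 2 mm |
| Hand stamp, upright on the cork | knob within about 2 px (2–3 mm) of expected | (0.597, −0.083) | about 2–3 mm |

The grey cone and the big box show no visible shift from their starting positions. The gripper was open and well clear when I handed in.

- **Checks that disagreed:** in the last picture the network's raw point estimates for the small box and stamp were 12–15 mm off along the caddy. Its spool outline was about 6 mm off. They mixed in visible side faces or leaned with the viewing angle. For the box I worked from its visible edges, for the stamp from the knob's position in the image, and for the spool from an earlier view.
- **Not measured:** I judged height and levelness only by eye in the pictures.

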